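# Hold the nutmeg jar's bayonet lid half way to its lock

### The arm

A 6-joint arm with a two-finger parallel gripper is mounted at the origin on the work surface. World frame = base frame: x ahead of the robot, y to its left, z up, the work surface at z = 0. Lengths are in mm, angles in rad, forces in N, time in s.
With the tool pointing down it reaches from about 275 to 775 mm from the base axis. Payload 14.6 kg.
Tool frame: the origin (TCP) lies between the finger pads; the fingertips stand 8 mm ahead of it and the grasp point (between the pads) lies 11 mm behind it; z points along the fingers, y is the line along which they close (so a half turn about z gives the same grasp; the last joint's range is limited). The gripper opens to 85 mm and grips with 20 to 120 N. Pads are 22 mm wide; open, the fingers measure 114 mm over their backs; the gripper's body (76 mm by 85 mm) begins 54 mm behind the grasp point. The pads swing forward as they close: fully open they stand 13 mm farther back than shut.
Start: joints at [-1.373, 0.263, -0.048, 1.259, 0, 1.415], TCP at [181.395, -492.67, 239.278] pointing down, gripper open.
Joint ranges: [-2.65, 2.65], [-0.89, 1.7], [-1.18, 1.37], [-2.13, 2.11], [-1.35, 1.29], [-3.14, 3.14]. Speed limits (rad/s): [1.89, 1.89, 2.57, 2.79, 3.14, 3.14].

### API

Orientations are given as a unit quaternion [x, y, z, w].
In Python, from station import arm gives the robot as it stands. The module is installed in compiled form; this text tells all that it offers.
- The arm moves only by the shell command python3 -m crank 'ROWS' [FORCE]. ROWS is JSON, a list of rows, each an object of numbers: "ax", "ay", "az": the turn, a rotation vector about the tool's x, y, z in degrees; "tx", "ty", "tz": the shift along the tool's x, y, z in m; "gripper": the gripper command: -1 is fully open, 1 is shut, values between are in proportion. A call has 1 to 20 rows; each row is the pose to reach, as a shift and turn from the pose commanded when the call began, along the tool's axes at that moment; what a row does not reach only later rows make up. A row lasts 1/12 s, in which the tool goes at most 41.7 mm and 7.16 degrees, less where a joint would pass 70% of its speed; a pose out of reach is approached as far as the arm can. A call with a gripper value outside its range is refused whole. The fingers move at their own pace and stop on an object; FORCE is the grip in N (left out, the last holds). Time passes only in rows, so rows that repeat a pose let the fingers close. It gives the time, the measured TCP pose, the force, the opening and the grip force at its end, in the units of the state.
- arm.observe(): the state, without advancing time (a new reading comes with each control period).
- arm.get_image(name): name is "side" or "top"; returns a dict with "color" (480x640x3 uint8, blue, green, red), "intrinsics" (3x3 intrinsics, pixels), "D" ([k1, k2, p1, p2, k3] as OpenCV has them; the pictures are not rectified), "origin" and "rotation" of the camera in the world. Camera axes: x right, y up, looking along -z (the intrinsics and any distortion apply to the point x, -y, -z); pixel columns grow to the right and rows downward; lengths in mm; the calibration is good to about 2 mm. A picture is of the moment at which its call begins. There is no depth.
- arm.finish_job(): hands the job in; it is judged then, once.
Trained networks look in a picture, given as the dict that the camera call returned (one of the last four; its "shot" number tells which), for a name from the list of things; names that differ only in an ending like _2 or _b are one class to them, and where a whole thing is asked for, a point or a joint stands for the part that bears it (a point fixed in the world has none). Each returns a list of dicts, best first, with "conf" (0 to 1); they miss things now and then, are a little off and sometimes report something else, mostly with a low value. They report only what shows in the picture. A call takes as long as a camera call. They do not tell look-alikes from the thing itself.
- arm.look_for(label, picture): "pixel" ([column, row] in pixels, amid what is visible of it).
- arm.outline_of(label, picture): "pixels" (480x640 bool, what is visible of it) and "pixel" ([column, row] in pixels, amid what is visible of it).
The state is a dict: "time_s": time; "joint_positions": joint angles; "qd": joint speeds; "joint_efforts": joint torques, N m; "tool_pos": TCP position; "orientation": TCP orientation; "ft_force": force on the tool from outside, world axes, zero at the start; "wrist_torque": the same for the moment, N m; "gripper_width": finger opening in mm; "finger_force": force on a finger pad.
Only numpy, scipy, OpenCV 4.12 (cv2) and the standard library are available. Lean on these libraries where they do the work, as an engineer would, in place of code of your own. Each camera call takes 0.05 s, during which the arm holds its last target. There are 200 camera calls.

### The job

One of the two clear jars holds the round nutmeg, the other a cinnamon stick: take the loose lid by its wooden bar and push it fully down into the slots of the jar with the nutmeg, then twist it clockwise (seen from above) half way to its lock, until the bar points at the single rib on the rim, and never as far as the lock click at the double rib. Finish holding it there, still gripped, so that I can check the seal; the lid springs back if you let go. Leave the tumbler, ice tray and spoon alone.

Things in the scene. Friction and masses are not known exactly. Their poses are not given: they have to be found in the camera images.
- lid_bar (a point): centre of the upright wooden bar on the loose lid, axes as the lid's: bar 46 long along x (in line with the lugs), 16 thick along y, 40 high (20 above and below this point), standing on the cap. This point is 39 above the lid's origin: 39 above the counter at the start, 105 fully home in a jar, 119 if the lugs are caught on the ledge
- lid: the loose lid (about 120 g); origin at the centre of its plug's foot, z up. White plug, diameter 50, 14 high; two lugs at its foot at +x and -x reach radius 33, 10 wide, 6 high (half a turn is the same); above, a steel cap, diameter 80, 5 thick. It starts upright on the counter. Fully home the cap rests on the rim, origin 66 above the counter; lugs caught on the ledge: 80
- jar_a: clear jar fixed to the counter, body diameter 84, rubber foot diameter 96, rim 80 high, inner floor 33 high. Origin: centre of underside, z up. A 5 thick steel ledge flush with the rim leaves an opening of diameter 55 and two slots 14 wide at the jar's +x and -x, out to radius 38 (half a turn is the same). Rim ribs are told at jar_b. Either jar may hold the nutmeg
- jar_b: jar just like jar_a. Small steel ribs stand on the outside of both jars' rims, 16 tall, out to radius 49: a single rib 0.6 rad clockwise (from above) of each slot marks half way, a pair 1.2 rad clockwise marks the lock. The lid's bar points at the slots when it goes in, at the single ribs when half way
- ring_a (a joint): angle of the spring ring under jar_a's ledge: rad, 0 at rest (two 14 wide gaps under the slots), growing clockwise from above to 1.2. Lugs down in the slots carry it along, with up to 0.07 rad of play either way. 0.6 is half way; the lock clicks in above 1.05. It springs back with 0.2 N m per rad, so an unheld lid turns back
- ring_b (a joint): the same for the spring ring of jar_b
- nutmeg_center (a point): centre of the nutmeg, a dark brown ball of diameter 24, lying on the inner floor of one of the jars: this jar gets the lid
- cinnamon_center (a point): centre of the cinnamon stick, a dark brown rod 42 long, diameter 12, lying on the inner floor of the other jar
- tumbler: green glass tumbler, diameter 70, 100 high, upright on the counter; origin centre of the underside. Leave alone (more than 30 mm of shift fails)
- ice_tray: white plastic ice tray, 110 x 200 (x, y), 32 high; origin centre of the underside. Leave alone (more than 30 mm of shift fails)
- spoon: small wooden spoon, 180 long, lying along its x; leave alone (more than 30 mm of shift fails)
- rack: bamboo dish rack fixed to the counter, 340 x 160 (x, y), 130 high, with a steel pot lid leaning in it, 240 high in all; origin centre of the underside; keep clear
Mind the look-alikes: they are no part of the job. Leave any blue or turquoise look-alike of the lid alone.

How it is judged:
By the outcome, as a careful person would: the job done as asked, in the order asked, and still so for the second after the job is handed in, while the arm keeps its last pose, push and grip.
It also fails if it takes over 45 s, if anything falls off the work surface, if the arm or the gripper's body presses on something with over 40 N, if the wrist force passes 120 N, or if a joint passes its speed limit or range.

## Working session

There is one attempt and no reset: what is moved stays moved. The work goes in short steps, Python scripts to look and compute and a shell command to move; the robot and the scene stay as the last step left them, time stands still between calls to the robot, and variables do not carry over. Pictures are saved under pics/ and viewed, at most 10 in all, crops included, and the job is handed in when it is done.

```bash
mkdir -p pics; cat > h.py <<'E'
import numpy as np, cv2, pickle
from station import arm
def ray(im,px):
    K=np.array(im["intrinsics"],float);D=np.array(im["D"],float)
    u=cv2.undistortPoints(np.array([[px]],float),K,D)[0,0]
    d=np.array(im["rotation"])@np.array([u[0],-u[1],-1.]); return np.array(im["origin"],float),d/np.linalg.norm(d)
def onz(im,px,z):
    o,d=ray(im,px); return o+d*(z-o[2])/d[2]
def tri(r):
    A=sum(np.eye(3)-np.outer(d,d) for o,d in r);b=sum((np.eye(3)-np.outer(d,d))@o for o,d in r)
    return np.linalg.solve(A,b)
def proj(im,P):
    P=np.atleast_2d(P);c=(P-np.array(im["origin"]))@np.array(im["rotation"]);c=c*[1,-1,-1]
    return cv2.projectPoints(c,np.zeros(3),np.zeros(3),np.array(im["intrinsics"],float),np.array(im["D"],float))[0][:,0]
E
python3 - <<'E'
from h import *
for n in("side","top"):
    im=arm.get_image(n);cv2.imwrite(f"pics/{n}0.png",im["color"]);pickle.dump(im,open(n+"0.pkl","wb"))
    print(n,np.round(im["origin"]),np.round(im["rotation"],2).tolist(),np.round(im["intrinsics"],0).tolist())
    for l in["lid_bar","lid","jar_a","nutmeg_center","cinnamon_center","tumbler","rack","ice_tray","spoon"]:
        print(l,[(np.round(x["pixel"]).tolist(),round(x["conf"],2)) for x in arm.look_for(l,im)[:4]])
print(arm.observe())
E
```

```text
side [ 241. 1062. 1042.] [-0.06, 0.41, 0.9, -0.15] [[545.0, 0.0, 324.0], [0.0, 545.0, 243.0], [0.0, 0.0, 1.0]]
lid_bar [([370.0, 256.0], 0.96), ([360.0, 220.0], 0.86), ([398.0, 232.0], 0.79), ([249.0, 252.0], 0.66)]
lid [([362.0, 219.0], 0.9), ([401.0, 232.0], 0.84), ([366.0, 257.0], 0.8)]
jar_a [([299.0, 291.0], 0.95), ([319.0, 248.0], 0.73), ([249.0, 253.0], 0.6)]
nutmeg_center []
cinnamon_center []
tumbler [([249.0, 252.0], 0.87), ([278.0, 222.0], 0.22)]
rack [([245.0, 397.0], 0.85)]
ice_tray [([377.0, 171.0], 0.92)]
spoon [([280.0, 221.0], 0.54)]
top [ 473.   21. 1157.] [-0.03, 0.03, 0.72, -0.7] [[438.0, 0.0, 324.0], [0.0, 438.0, 241.0], [0.0, 0.0, 1.0]]
lid_bar [([392.0, 309.0], 0.98), ([343.0, 284.0], 0.91), ([399.0, 257.0], 0.82)]
lid [([395.0, 307.0], 0.93), ([398.0, 260.0], 0.79), ([338.0, 280.0], 0.65)]
jar_a [([268.0, 230.0], 0.95), ([324.0, 229.0], 0.79)]
nutmeg_center []
cinnamon_center [([322.0, 229.0], 0.66)]
tumbler [([285.0, 164.0], 0.81), ([395.0, 259.0], 0.71)]
rack [([123.0, 242.0], 0.71)]
ice_tray [([502.0, 254.0], 0.96)]
spoon [([360.0, 189.0], 0.93)]
{'time_s': 1.0, 'joint_positions': array([-1.37330165e+00,  2.63091248e-01, -4.82967637e-02,  1.25939438e+00,
        2.38435978e-06,  1.41549792e+00]), 'qd': array([ 1.47359199e-03,  9.18617477e-04,  3.04336572e-03, -1.44791804e-04,
        9.59108637e-05, -2.40432532e-03]), 'joint_efforts': array([-1.74358287e-03, -6.37435627e+01,  3.84771001e+01,  1.53395868e-03,
       -1.85200511e-04,  6.02768139e-06]), 'tool_pos': array([ 181.39589389, -492.67356441,  239.2840108 ]), 'orientation': array([9.84482429e-01, 1.75483179e-01, 1.33889222e-06, 6.94019634e-06]), 'ft_force': array([ 0.07652466, -0.52022834,  0.07901495]), 'wrist_torque': array([ 0.03962587,  0.05167241, -0.01744156]), 'finger_force': 0.0, 'gripper_width': 85.53050950443236}
```

View pics/side0.png

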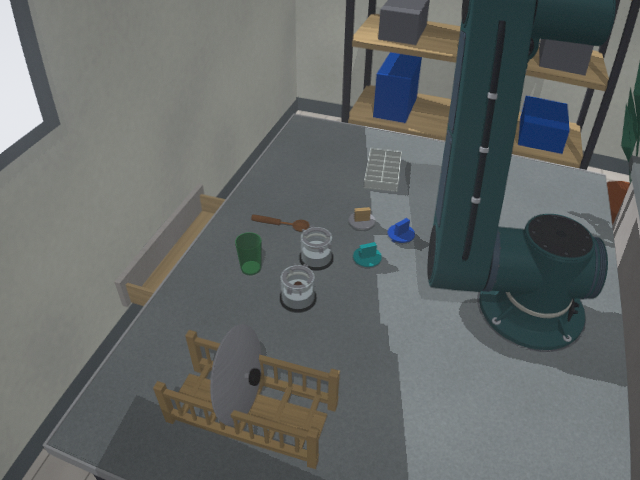

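View pics/top0.png

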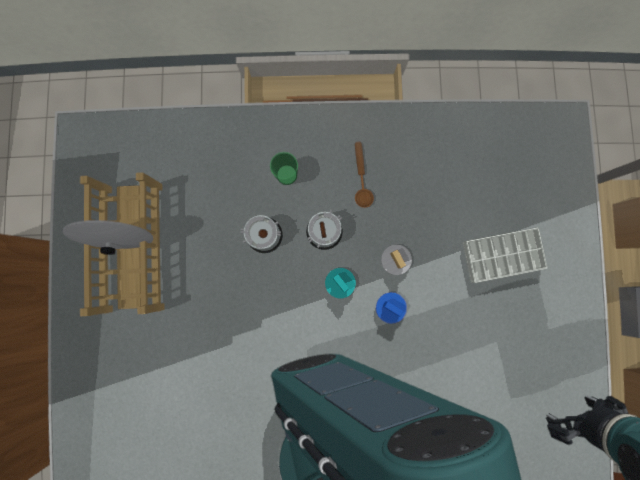

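The side view shows the true lid (white plug, wooden bar) at (362,219) and the jar with the ball at (298,288). In the top view the lid is at (397,260), the nutmeg jar at (263,233) and the cinnamon jar at (324,229). The other two lids, at (341,283) and (391,308), are the turquoise and blue look-alikes.

```bash
cat >> h.py <<'E'
def rect(im,c,z,half=56,n=280,ex=()):
    # metric view from above: x up, y left
    g=np.linspace(half,-half,n);X,Y=np.meshgrid(g,g,indexing="ij")
    P=np.stack([c[0]+X,c[1]+Y,np.full_like(X,z)],-1).reshape(-1,3)
    m=proj(im,P).astype(np.float32).reshape(n,n,2)
    return cv2.remap(im["color"],m[...,0],m[...,1],cv2.INTER_CUBIC)
E
python3 - <<'E'
from h import *
T=pickle.load(open("top0.pkl","rb"));S=pickle.load(open("side0.pkl","rb"))
def near(l,im,p,r=20):
    return [o for o in arm.outline_of(l,im) if np.hypot(*(np.array(o["pixel"])-p))<r]
t=arm.get_image("top");s=arm.get_image("side")
R={}
for l,pt,ps,z in(("lid_bar",(399,257),(360,216),49),("lid",(398,260),(362,219),17),("jar_a",(265,232),(299,288),60)):
    a=near(l,t,pt,14);b=near(l,s,ps,14)
    print(l,len(a),len(b))
    rs=[]
    if a:rs.append(ray(t,a[0]["pixel"]));print(" top",a[0]["pixel"],a[0]["pixels"].sum(),onz(t,a[0]["pixel"],z))
    if b:rs.append(ray(s,b[0]["pixel"]));print(" side",b[0]["pixel"],b[0]["pixels"].sum(),onz(s,b[0]["pixel"],z))
    if len(rs)==2:print(" tri",tri(rs))
cj=onz(t,(263,233),80);cl=onz(t,(397,259),45);print(cj,cl)
cj=np.round(cj);cl=np.round(cl)
im=np.vstack([np.hstack([rect(t,cj,80),rect(s,cj,80)]),np.hstack([rect(t,cl,59),rect(s,cl,59)])])
print("centres",cj,cl)
for i in range(2):
  for j in range(2):
    cv2.drawMarker(im,(140+280*j,140+280*i),(0,255,255),0,10,1)
cv2.imwrite("pics/c1.png",im)
E
```

```text
lid_bar 1 1Traceback (most recent call last):
  File "<stdin>", line 11, in <module>
  File "h.py", line 6, in ray
    d=np.array(im["rotation"])@np.array([u[0],-u[1],-1.]); return np.array(im["origin"],float),d/np.linalg.norm(d)
      ~~~~~~~~~~~~~~~~~~~~~~~~^~~~~~~~~~~~~~~~~~~~~~~~~~~
ValueError: matmul: Input operand 1 has a mismatch in its core dimension 0, with gufunc signature (n?,k),(k,m?)->(n?,m?) (size 3 is different from 4)
```

```bash
sed -i 's/np.array(im\["rotation"\])/Rm(im)/' h.py; cat >> h.py <<'E'
from scipy.spatial.transform import Rotation
def Rm(im): return Rotation.from_quat(im["rotation"]).as_matrix()
E
cat > m.py <<'E'
from h import *
def near(l,im,p,r=20):
    return [o for o in arm.outline_of(l,im) if np.hypot(*(np.array(o["pixel"])-p))<r]
t=arm.get_image("top");s=arm.get_image("side")
pickle.dump((t,s),open("ts.pkl","wb"))
for l,pt,ps,z in(("lid_bar",(399,257),(360,216),49),("lid",(398,260),(362,219),17),("jar_a",(265,232),(299,288),60)):
    a=near(l,t,pt,14);b=near(l,s,ps,14)
    print(l,len(a),len(b))
    rs=[]
    if a:rs.append(ray(t,a[0]["pixel"]));print(" top",a[0]["pixel"],a[0]["pixels"].sum(),onz(t,a[0]["pixel"],z))
    if b:rs.append(ray(s,b[0]["pixel"]));print(" side",b[0]["pixel"],b[0]["pixels"].sum(),onz(s,b[0]["pixel"],z))
    if len(rs)==2:print(" tri",tri(rs))
cj=np.round(onz(t,(263,233),80));cl=np.round(onz(t,(397,259),45))
im=np.vstack([np.hstack([rect(t,cj,80),rect(s,cj,80)]),np.hstack([rect(t,cl,59),rect(s,cl,59)])])
print("centres",cj,cl)
for i in range(2):
  for j in range(2):
    cv2.drawMarker(im,(140+280*j,140+280*i),(0,255,255),0,10,1)
cv2.imwrite("pics/c1.png",im)
E
python3 m.py
```

```text
lid_bar 1 1
 top [399.3, 257.1] 742 [ 521.22620952 -180.88969483   49.        ]
 side [361.8, 221.1] 466 [ 505.62666371 -129.26672385   49.        ]
 tri [ 521.41777573 -190.74461204   -2.61686344]
lid 1 1
 top [397.4, 260.8] 737 [ 513.08459933 -181.35334407   17.        ]
 side [360.2, 216.9] 489 [ 523.96274374 -185.2379486    17.        ]
 tri [ 517.61181252 -179.20473328   22.89005165]
jar_a 1 1
 top [264.0, 238.0] 1055 [577.42220252 159.92716287  60.        ]
 side [301.1, 288.5] 1404 [574.69488831 188.67647498  60.        ]
 tri [582.01701604 163.9164186   32.44020553]
centres [588. 160.  80.] [ 517. -176.   45.]
```

View pics/c1.png

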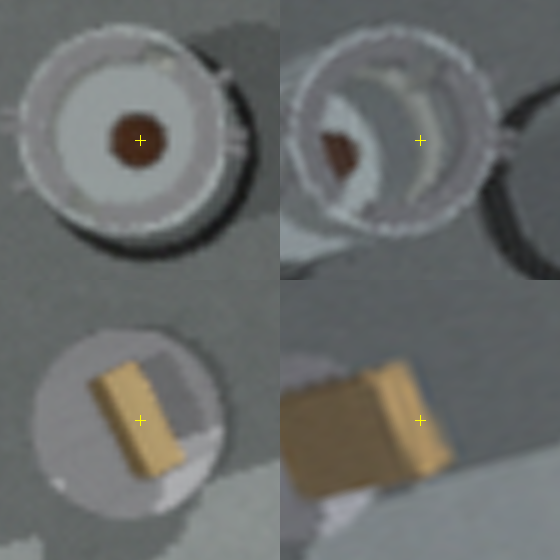

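Top-left panel, nutmeg jar: rim centre at about (123,130), single ribs at (225,76) and (22,187), double ribs at (235,145) and (8,122). That puts the slots near -27° and half way near -61°. Bottom panels, lid: the bar top is centred about (145,418) and (410,416) and points along +24°. The two cameras differ by about 4-5 mm in y at both places, so it is a shared bias that I can cancel after the grasp.

```bash
cat >> h.py <<'E'
def goal(x,y,z,yaw):
    s=arm.observe();R=Rotation.from_quat(s["orientation"]);d=R.inv().apply(np.array([x,y,z])-s["tool_pos"])/1000
    G=Rotation.from_euler("z",yaw,degrees=True)*Rotation.from_euler("x",180,degrees=True)
    print("t",np.round(d,4),"a",np.round((R.inv()*G).as_rotvec(degrees=True),2),"yaw now",yaw_now(s))
def yaw_now(s=None):
    s=s or arm.observe();x=Rotation.from_quat(s["orientation"]).apply([1,0,0]);return np.round(np.degrees(np.arctan2(x[1],x[0])),2)
E
python3 -c "
from h import *
goal(518.3,-175,130,190)"
```

```text
t [ 0.4259 -0.1817  0.1093] a [   0.     -0.   -169.79] yaw now 20.21
```

```bash
python3 -m crank '[{"tx":0.426,"ty":-0.182,"tz":0.109,"az":-169.8,"gripper":-1},{"tx":0.426,"ty":-0.182,"tz":0.109,"az":-169.8,"gripper":-1},{"tx":0.426,"ty":-0.182,"tz":0.109,"az":-169.8,"gripper":-1},{"tx":0.426,"ty":-0.182,"tz":0.109,"az":-169.8,"gripper":-1},{"tx":0.426,"ty":-0.182,"tz":0.109,"az":-169.8,"gripper":-1},{"tx":0.426,"ty":-0.182,"tz":0.109,"az":-169.8,"gripper":-1},{"tx":0.426,"ty":-0.182,"tz":0.109,"az":-169.8,"gripper":-1},{"tx":0.426,"ty":-0.182,"tz":0.109,"az":-169.8,"gripper":-1},{"tx":0.426,"ty":-0.182,"tz":0.109,"az":-169.8,"gripper":-1},{"tx":0.426,"ty":-0.182,"tz":0.109,"az":-169.8,"gripper":-1},{"tx":0.426,"ty":-0.182,"tz":0.109,"az":-169.8,"gripper":-1},{"tx":0.426,"ty":-0.182,"tz":0.109,"az":-169.8,"gripper":-1},{"tx":0.426,"ty":-0.182,"tz":0.109,"az":-169.8,"gripper":-1},{"tx":0.426,"ty":-0.182,"tz":0.109,"az":-169.8,"gripper":-1},{"tx":0.426,"ty":-0.182,"tz":0.109,"az":-169.8,"gripper":-1},{"tx":0.426,"ty":-0.182,"tz":0.109,"az":-169.8,"gripper":-1},{"tx":0.426,"ty":-0.182,"tz":0.109,"az":-169.8,"gripper":-1},{"tx":0.426,"ty":-0.182,"tz":0.109,"az":-169.8,"gripper":-1},{"tx":0.426,"ty":-0.182,"tz":0.109,"az":-169.8,"gripper":-1},{"tx":0.426,"ty":-0.182,"tz":0.109,"az":-169.8,"gripper":-1}]'; python3 -c "
from h import *
goal(518.3,-175,80,204.4)
print(arm.observe()['joint_positions'])"
```

```text
t [ 0.4259 -0.1817  0.1593] a [ -0.     0.   175.81] yaw now 20.21
[-1.37331041e+00  2.63098638e-01 -4.83098369e-02  1.25939273e+00
  5.14264187e-06  1.41551511e+00]$[0]: bad value
```

```bash
python3 -m crank '[{"ax":0,"ay":0,"az":-7,"tx":0.02,"ty":-0.01,"tz":0.005,"gripper":-1}]'; python3 -m crank '[{"tx":0.03,"ty":-0.01,"tz":0.005,"az":-7,"gripper":-1.0}]'
```

```text
time_s: 1.68
tool_pos: [195.6, -478.4, 234.5]
orientation: [0.972, 0.233, -0.0, 0.001]
ft_force: [0.3, 0.8, 0.1]
gripper_width: 85.5
finger_force: 0.0$[0]: bad value
```

```bash
python3 -c "
from h import *
goal(518.3,-175,130,196)"
```

```text
t [ 0.4254 -0.1242  0.1039] a [-7.0000e-02  1.3000e-01 -1.6902e+02] yaw now 26.98
```

```bash
python3 -m crank '[{"ax":0,"ay":0,"az":-9,"tx":0.025,"ty":-0.008,"tz":0.006,"gripper":-1},{"ax":0,"ay":0,"az":-16,"tx":0.06,"ty":-0.02,"tz":0.015,"gripper":-1},{"ax":0,"ay":0,"az":-23,"tx":0.1,"ty":-0.03,"tz":0.025,"gripper":-1},{"ax":0,"ay":0,"az":-30,"tx":0.135,"ty":-0.04,"tz":0.03,"gripper":-1},{"ax":0,"ay":0,"az":-37,"tx":0.17,"ty":-0.05,"tz":0.04,"gripper":-1},{"ax":0,"ay":0,"az":-44,"tx":0.205,"ty":-0.06,"tz":0.05,"gripper":-1},{"ax":0,"ay":0,"az":-51,"tx":0.24,"ty":-0.07,"tz":0.06,"gripper":-1},{"ax":0,"ay":0,"az":-58,"tx":0.275,"ty":-0.08,"tz":0.07,"gripper":-1},{"ax":0,"ay":0,"az":-65,"tx":0.31,"ty":-0.09,"tz":0.08,"gripper":-1},{"ax":0,"ay":0,"az":-72,"tx":0.345,"ty":-0.1,"tz":0.085,"gripper":-1},{"ax":0,"ay":0,"az":-79,"tx":0.38,"ty":-0.11,"tz":0.09,"gripper":-1},{"ax":0,"ay":0,"az":-86,"tx":0.41,"ty":-0.12,"tz":0.1,"gripper":-1},{"ax":0,"ay":0,"az":-93,"tx":0.4254,"ty":-0.1242,"tz":0.104,"gripper":-1},{"ax":0,"ay":0,"az":-100,"tx":0.4254,"ty":-0.1242,"tz":0.104,"gripper":-1},{"ax":0,"ay":0,"az":-107,"tx":0.4254,"ty":-0.1242,"tz":0.104,"gripper":-1},{"ax":0,"ay":0,"az":-114,"tx":0.4254,"ty":-0.1242,"tz":0.104,"gripper":-1},{"ax":0,"ay":0,"az":-121,"tx":0.4254,"ty":-0.1242,"tz":0.104,"gripper":-1},{"ax":0,"ay":0,"az":-128,"tx":0.4254,"ty":-0.1242,"tz":0.104,"gripper":-1},{"ax":0,"ay":0,"az":-135,"tx":0.4254,"ty":-0.1242,"tz":0.104,"gripper":-1},{"ax":0,"ay":0,"az":-142,"tx":0.4254,"ty":-0.1242,"tz":0.104,"gripper":-1}]'; python3 -c "
from h import *
goal(518.3,-175,33.5,204.4)
print(arm.observe()['joint_positions'])"
```

```text
time_s: 3.35
tool_pos: [518.2, -171.4, 130.3]
orientation: [0.091, 0.996, 0.0, -0.0]
ft_force: [0.0, -0.3, 0.2]
gripper_width: 85.3
finger_force: 0.0
t [-0.0007 -0.0036  0.0968] a [  0.    -0.   -34.84] yaw now 169.56
[-4.68670252e-01  3.54211450e-01 -2.19105545e-01  9.97523521e-01
  3.33507819e-06 -2.86462389e-01]
```

```bash
python3 -m crank '[{"ax":0,"ay":0,"az":-7,"tx":-0.001,"ty":-0.0036,"tz":0,"gripper":-1},{"ax":0,"ay":0,"az":-14,"tx":-0.001,"ty":-0.0036,"tz":0,"gripper":-1},{"ax":0,"ay":0,"az":-21,"tx":-0.001,"ty":-0.0036,"tz":0,"gripper":-1},{"ax":0,"ay":0,"az":-28,"tx":-0.001,"ty":-0.0036,"tz":0.01,"gripper":-1},{"ax":0,"ay":0,"az":-34.8,"tx":-0.001,"ty":-0.0036,"tz":0.03,"gripper":-1},{"ax":0,"ay":0,"az":-34.8,"tx":-0.001,"ty":-0.0036,"tz":0.055,"gripper":-1},{"ax":0,"ay":0,"az":-34.8,"tx":-0.001,"ty":-0.0036,"tz":0.08,"gripper":-1},{"ax":0,"ay":0,"az":-34.8,"tx":-0.001,"ty":-0.0036,"tz":0.092,"gripper":-1},{"ax":0,"ay":0,"az":-34.8,"tx":-0.001,"ty":-0.0036,"tz":0.0955,"gripper":-1},{"ax":0,"ay":0,"az":-34.8,"tx":-0.001,"ty":-0.0036,"tz":0.0955,"gripper":-1}]'; python3 - <<'E'
from h import *
print(yaw_now())
t=arm.get_image("top");s=arm.get_image("side")
im=np.hstack([rect(t,(518,-175),59,80,300),rect(s,(518,-175),59,80,300)])
cv2.imwrite("pics/g1.png",im)
E
```

```text
time_s: 4.18
tool_pos: [518.2, -174.9, 34.2]
orientation: [-0.208, 0.978, 0.0, -0.001]
ft_force: [0.3, -0.3, 0.0]
gripper_width: 85.5
finger_force: 0.0
-155.99
```

View pics/g1.png

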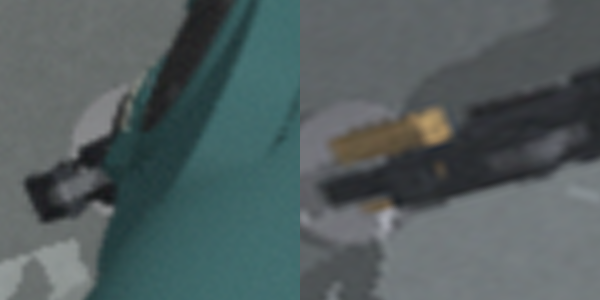

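The fingers straddle the wooden bar (side panel, bar at (395,130)), so I close.

```bash
python3 -m crank '[{"ax":0,"ay":0,"az":0,"tx":0,"ty":0,"tz":0,"gripper":1},{"ax":0,"ay":0,"az":0,"tx":0,"ty":0,"tz":0,"gripper":1},{"ax":0,"ay":0,"az":0,"tx":0,"ty":0,"tz":0,"gripper":1},{"ax":0,"ay":0,"az":0,"tx":0,"ty":0,"tz":0,"gripper":1},{"ax":0,"ay":0,"az":0,"tx":0,"ty":0,"tz":0,"gripper":1},{"ax":0,"ay":0,"az":0,"tx":0,"ty":0,"tz":0,"gripper":1},{"ax":0,"ay":0,"az":0,"tx":0,"ty":0,"tz":0,"gripper":1},{"ax":0,"ay":0,"az":0,"tx":0,"ty":0,"tz":0,"gripper":1}]' 60; python3 -c "
from h import *
goal(518.3,-175,190,204.4)"
```

```text
time_s: 4.95
tool_pos: [518.6, -175.2, 35.0]
orientation: [-0.208, 0.978, -0.0, 0.0]
ft_force: [-1.7, 0.3, 5.6]
gripper_width: 15.0
finger_force: 58.9
t [ 0.0002  0.0003 -0.155 ] a [-0.02  0.01 -0.39] yaw now -155.99
```

```bash
python3 -m crank '[{"ax":0,"ay":0,"az":0,"tx":0,"ty":0,"tz":-0.01,"gripper":1},{"ax":0,"ay":0,"az":0,"tx":0,"ty":0,"tz":-0.03,"gripper":1},{"ax":0,"ay":0,"az":0,"tx":0,"ty":0,"tz":-0.06,"gripper":1},{"ax":0,"ay":0,"az":0,"tx":0,"ty":0,"tz":-0.09,"gripper":1},{"ax":0,"ay":0,"az":0,"tx":0,"ty":0,"tz":-0.115,"gripper":1},{"ax":0,"ay":0,"az":0,"tx":0,"ty":0,"tz":-0.13,"gripper":1},{"ax":0,"ay":0,"az":0,"tx":0,"ty":0,"tz":-0.13,"gripper":1}]'; python3 -c "
from h import *
goal(592,169,165,153)"
```

```text
time_s: 5.53
tool_pos: [519.7, -175.6, 168.4]
orientation: [-0.208, 0.978, -0.002, 0.002]
ft_force: [0.1, 0.4, -1.5]
gripper_width: 15.2
finger_force: 58.7
t [-0.2063  0.2854  0.003 ] a [-0.12  0.26 51.02] yaw now -155.98
```

```bash
python3 -m crank '[{"ax":0,"ay":0,"az":2,"tx":-0.01,"ty":0.014,"tz":0,"gripper":1},{"ax":0,"ay":0,"az":6,"tx":-0.026,"ty":0.036,"tz":0,"gripper":1},{"ax":0,"ay":0,"az":10,"tx":-0.044,"ty":0.061,"tz":0,"gripper":1},{"ax":0,"ay":0,"az":15,"tx":-0.062,"ty":0.086,"tz":0,"gripper":1},{"ax":0,"ay":0,"az":20,"tx":-0.08,"ty":0.111,"tz":0,"gripper":1},{"ax":0,"ay":0,"az":25,"tx":-0.099,"ty":0.137,"tz":0,"gripper":1},{"ax":0,"ay":0,"az":30,"tx":-0.118,"ty":0.163,"tz":0,"gripper":1},{"ax":0,"ay":0,"az":35,"tx":-0.137,"ty":0.189,"tz":0,"gripper":1},{"ax":0,"ay":0,"az":40,"tx":-0.156,"ty":0.215,"tz":0,"gripper":1},{"ax":0,"ay":0,"az":45,"tx":-0.175,"ty":0.242,"tz":0,"gripper":1},{"ax":0,"ay":0,"az":48,"tx":-0.19,"ty":0.264,"tz":0,"gripper":1},{"ax":0,"ay":0,"az":50,"tx":-0.2,"ty":0.278,"tz":0,"gripper":1},{"ax":0,"ay":0,"az":51,"tx":-0.2061,"ty":0.2856,"tz":0,"gripper":1},{"ax":0,"ay":0,"az":51,"tx":-0.2061,"ty":0.2856,"tz":0,"gripper":1},{"ax":0,"ay":0,"az":51,"tx":-0.2061,"ty":0.2856,"tz":0,"gripper":1}]'; python3 - <<'E'
from h import *
o=arm.observe();print(o["tool_pos"],yaw_now(),o["gripper_width"])
t=arm.get_image("top");s=arm.get_image("side");pickle.dump((t,s),open("j.pkl","wb"))
# side view crops raw, enlarged; rim circle & expected lid drawn as dots per hypothesis are left off
c=proj(s,[592,169,110])[0].astype(int);d=proj(t,[592,169,110])[0].astype(int)
f=lambda i,c:cv2.resize(i["color"][c[1]-50:c[1]+50,c[0]-50:c[0]+50],(400,400),interpolation=cv2.INTER_CUBIC)
print(c,d);cv2.imwrite("pics/j1.png",np.hstack([f(s,c),f(t,d)]))
E
```

```text
time_s: 6.78
tool_pos: [590.1, 169.8, 164.0]
orientation: [0.233, 0.973, -0.0, -0.001]
ft_force: [-0.3, -0.8, -1.6]
gripper_width: 15.3
finger_force: 58.7
[590.11361366 169.77334088 164.03019194] 153.1 15.322167798211902
[296 267] [257 230]
```

View pics/j1.png

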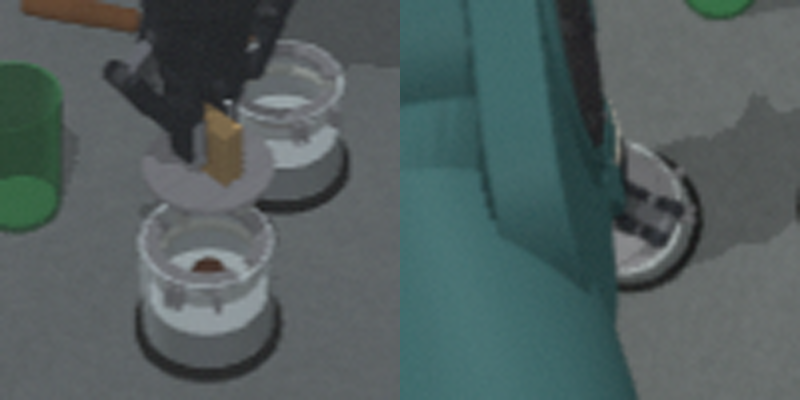

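The side panel shows the lid hanging over the nutmeg jar: cap extremes at columns 142 and 275 with its bottom at row 211, rim at 137 and 275. The top view is blocked by the arm. I fit both circles in the side view and compare them.

```bash
python3 - <<'E'
from h import *
from scipy.optimize import least_squares
t,s=pickle.load(open("j.pkl","rb"));t0,s0=pickle.load(open("ts.pkl","rb"))
a=np.linspace(0,2*np.pi,361)
circ=lambda c,r,z:np.c_[c[0]+r*np.cos(a),c[1]+r*np.sin(a),np.full_like(a,z)]
def fit(im,z,r,c0,ring):
    # maximise the mean gradient across the projected circle
    g=cv2.GaussianBlur(cv2.cvtColor(im["color"],6).astype(np.float32),(0,0),.8)
    best=[]
    for dx in np.arange(-10,10.1,.5):
      for dy in np.arange(-10,10.1,.5):
        c=(c0[0]+dx,c0[1]+dy)
        def smp(q):
            p=proj(im,circ(c,q,z)).astype(np.float32);return cv2.remap(g,p[:,:1],p[:,1:],1)[:,0]
        d=(smp(r-2.5)-smp(r+2.5))*ring
        best.append((np.mean(np.clip(d,-5,30)),*c))
    best=np.array(sorted(best)[::-1][:12]);return best[0,0],np.average(best[:,1:],axis=0,weights=best[:,0]),best[:,1:].std(0)
print("rim side before",fit(s0,80,42,(590,168),1));print("rim top before",fit(t0,80,42,(590,168),1))
print("rim side now",fit(s,80,42,(590,168),1))
for z in (146,148.5,150): print("cap side",z,fit(s,z,40,(590,170),1))
E
```

```text
rim side before (np.float64(16.36842155456543), array([592.03968793, 170.91691619]), array([0.3796014 , 0.60667582]))
rim top before (np.float64(25.50929832458496), array([592.12350963, 166.79187097]), array([0.46210569, 0.51874582]))
rim side now (np.float64(13.430761337280273), array([591.62614732, 171.78959099]), array([0.46210569, 0.51874582]))
cap side 146 (np.float64(6.627692222595215), array([587.74935745, 170.49964506]), array([0.55901699, 0.40824829]))
cap side 148.5 (np.float64(6.656811237335205), array([586.79181567, 172.87517242]), array([0.51874582, 0.46210569]))
cap side 150 (np.float64(6.667247772216797), array([586.24983955, 174.25027574]), array([0.47871355, 0.47871355]))
```

```bash
cat > fit.py <<'E'
from h import *
a=np.linspace(0,2*np.pi,361)
circ=lambda c,r,z:np.c_[c[0]+r*np.cos(a),c[1]+r*np.sin(a),np.full_like(a,z)]
def fit(im,z,r,c0,h=8):
    g=cv2.GaussianBlur(cv2.cvtColor(im["color"],6).astype(np.float32),(0,0),.8);best=[]
    for dx in np.arange(-h,h+.1,.5):
      for dy in np.arange(-h,h+.1,.5):
        c=(c0[0]+dx,c0[1]+dy)
        def smp(q):
            p=proj(im,circ(c,q,z)).astype(np.float32);return cv2.remap(g,p[:,:1],p[:,1:],1)[:,0]
        best.append((np.mean(np.clip(smp(r-2.5)-smp(r+2.5),-5,30)),*c))
    best=np.array(sorted(best)[::-1][:12]);return np.round(best[0,0],1),np.round(np.average(best[:,1:],axis=0,weights=best[:,0]),1)
E
python3 - <<'E'
from fit import *
t,s=pickle.load(open("j.pkl","rb"));t0,s0=pickle.load(open("ts.pkl","rb"))
print("cap start side",fit(s0,19,40,(518,-174)),"top",fit(t0,19,40,(518,-176)))
# bar patch by colour in the side view now; fit of the bar's outline
hsv=cv2.cvtColor(s["color"],40);c=(296,267)
m=((hsv[...,0]>8)&(hsv[...,0]<28)&(hsv[...,1]>80)).astype(np.uint8);w=np.zeros_like(m);w[c[1]-30:c[1]+5,c[0]-10:c[0]+20]=1;m*=w
print("bar px",m.sum(),cv2.boundingRect(m))
from scipy.optimize import minimize
x=lambda e,q:None
yaw=np.radians(153.1);u=np.array([np.cos(yaw),np.sin(yaw)]);v=np.array([-u[1],u[0]])
tc=np.array([590.1,169.8])
for e in range(-6,9,2):
    C=tc+e*u
    for lab,eu in(("+",1),("-",-1)):
        P=[[*(C+eu*23*u+k*8*v),z] for k in(-1,1) for z in(149,189)]
        print(e,lab,np.round(proj(s,P),1).tolist())
E
```

```text
cap start side (np.float64(6.5), array([ 516.4, -172.8])) top (np.float64(21.1), array([ 516.7, -177.5]))
bar px 131 (297, 243, 9, 20)
-6 + [[299.7, 261.1], [299.4, 248.6], [304.6, 257.9], [304.5, 245.4]]
-6 - [[286.8, 251.6], [286.3, 239.2], [291.7, 248.5], [291.3, 236.1]]
-4 + [[300.3, 261.5], [300.0, 249.0], [305.2, 258.3], [305.0, 245.8]]
-4 - [[287.3, 252.0], [286.8, 239.6], [292.2, 248.9], [291.8, 236.5]]
-2 + [[300.8, 261.9], [300.6, 249.4], [305.7, 258.7], [305.6, 246.2]]
-2 - [[287.9, 252.4], [287.4, 240.0], [292.8, 249.3], [292.4, 236.9]]
0 + [[301.4, 262.3], [301.2, 249.9], [306.3, 259.1], [306.2, 246.7]]
0 - [[288.4, 252.8], [288.0, 240.4], [293.3, 249.7], [293.0, 237.3]]
2 + [[302.0, 262.7], [301.8, 250.3], [306.9, 259.5], [306.8, 247.1]]
2 - [[289.0, 253.2], [288.5, 240.8], [293.9, 250.1], [293.5, 237.7]]
4 + [[302.6, 263.2], [302.4, 250.7], [307.5, 260.0], [307.4, 247.5]]
4 - [[289.5, 253.6], [289.1, 241.2], [294.4, 250.5], [294.1, 238.1]]
6 + [[303.1, 263.6], [303.0, 251.1], [308.1, 260.4], [308.0, 247.9]]
6 - [[290.1, 254.0], [289.7, 241.6], [295.0, 250.9], [294.7, 238.5]]
8 + [[303.7, 264.0], [303.6, 251.5], [308.6, 260.8], [308.6, 248.3]]
8 - [[290.6, 254.4], [290.2, 242.0], [295.5, 251.3], [295.2, 238.9]]
```

Both cameras give the same lid-to-jar vector, (75.5, 344.1). The jar is therefore at (592,169), and the lid sits about 2-3 mm along tool +x from the TCP. Next I refine the rib angle.

```bash
python3 - <<'E'
from fit import *
t0,s0=pickle.load(open("ts.pkl","rb"))
A=np.arange(0,360,1.)
for n,im,c,zs in(("top",t0,(592.1,166.8),(80,88)),("side",s0,(592,171),(80,88,72))):
  g=cv2.cvtColor(im["color"],6).astype(np.float32)
  for z in zs:
    pr=[]
    for r in(45,46,47,48):
        a_=np.radians(A);P=np.c_[c[0]+r*np.cos(a_),c[1]+r*np.sin(a_),np.full_like(a_,z)]
        p=proj(im,P).astype(np.float32);pr.append(cv2.remap(g,p[:,:1],p[:,1:],1)[:,0])
    pr=np.mean(pr,0);bg=np.array([np.median(np.take(pr,range(i-12,i+13),mode="wrap")) for i in range(360)])
    d=pr-bg
    i=[k for k in range(360) if d[k]==max(np.take(d,range(k-3,k+4),mode="wrap")) and d[k]>6]
    print(n,z,[(k-360 if k>180 else k,round(float(d[k]))) for k in i])
t=arm.observe();print(yaw_now(),t["tool_pos"]);goal(594.5,168,135,153.1)
E
```

```text
top 80 [(81, 12), (88, 7), (119, 17), (-99, 14), (-93, 9), (-62, 46)]
top 88 [(82, 10), (120, 16), (-100, 16), (-94, 11), (-63, 47)]
side 80 [(69, 7), (99, 9), (156, 7), (-101, 9), (-93, 9), (-63, 7)]
side 88 [(142, 18)]
side 72 [(68, 16), (159, 7), (-125, 10), (-98, 11), (-54, 6)]
153.02 [590.26016646 168.95678392 164.44258098]
t [-0.0042  0.0011  0.0294] a [-0.03 -0.03 -0.08] yaw now 153.02
```

```bash
python3 -m crank '[{"ax":0,"ay":0,"az":0,"tx":-0.0042,"ty":0.0011,"tz":0.005,"gripper":1},{"ax":0,"ay":0,"az":0,"tx":-0.0042,"ty":0.0011,"tz":0.015,"gripper":1},{"ax":0,"ay":0,"az":0,"tx":-0.0042,"ty":0.0011,"tz":0.028,"gripper":1},{"ax":0,"ay":0,"az":0,"tx":-0.0042,"ty":0.0011,"tz":0.038,"gripper":1},{"ax":0,"ay":0,"az":0,"tx":-0.0042,"ty":0.0011,"tz":0.044,"gripper":1},{"ax":0,"ay":0,"az":0,"tx":-0.0042,"ty":0.0011,"tz":0.046,"gripper":1},{"ax":0,"ay":0,"az":0,"tx":-0.0042,"ty":0.0011,"tz":0.046,"gripper":1},{"ax":0,"ay":0,"az":0,"tx":-0.0042,"ty":0.0011,"tz":0.046,"gripper":1}]'; python3 - <<'E'
from fit import *
s=arm.get_image("side")
o=arm.observe();print(o["tool_pos"],yaw_now(),o["ft_force"],o["wrist_torque"]);z=o["tool_pos"][2]-35+19
print("rim",fit(s,80,42,(592,171)),"cap",fit(s,z,40,(592,171)))
E
python3 -m crank '[{"ax":0,"ay":0,"az":0,"tx":0,"ty":0,"tz":0.002,"gripper":1},{"ax":0,"ay":0,"az":0,"tx":0,"ty":0,"tz":0.004,"gripper":1},{"ax":0,"ay":0,"az":0,"tx":0,"ty":0,"tz":0.006,"gripper":1},{"ax":0,"ay":0,"az":0,"tx":0,"ty":0,"tz":0.006,"gripper":1}]'
```

```text
time_s: 7.55
tool_pos: [595.0, 168.7, 119.1]
orientation: [0.233, 0.972, 0.0, 0.0]
ft_force: [0.5, 0.4, -0.9]
gripper_width: 15.3
finger_force: 58.7
[595.08395785 168.7387606  119.27392641] 153.01 [-0.84913877  0.29605512 -1.46741742] [-0.02391761 -0.05738487 -0.00128612]
rim (np.float64(10.1), array([591. , 172.2])) cap (np.float64(9.0), array([592.7, 172.9]))
time_s: 7.93
tool_pos: [595.1, 168.4, 113.3]
orientation: [0.233, 0.972, -0.0, 0.001]
ft_force: [-0.8, -3.9, -0.3]
gripper_width: 15.4
finger_force: 59.0
```

```bash
python3 -m crank '[{"ax":0,"ay":0,"az":0,"tx":-0.0004,"ty":-0.0009,"tz":0.001,"gripper":1},{"ax":0,"ay":0,"az":0,"tx":-0.0004,"ty":-0.0009,"tz":0.002,"gripper":1},{"ax":0,"ay":0,"az":0,"tx":-0.0004,"ty":-0.0009,"tz":0.003,"gripper":1},{"ax":0,"ay":0,"az":0,"tx":-0.0004,"ty":-0.0009,"tz":0.003,"gripper":1}]'; python3 -c "
from h import *
o=arm.observe();print(o['tool_pos'],o['ft_force'],o['wrist_torque'],yaw_now())"
```

```text
time_s: 8.27
tool_pos: [594.6, 167.8, 109.4]
orientation: [0.233, 0.972, -0.0, -0.0]
ft_force: [-1.3, -0.8, -1.5]
gripper_width: 15.5
finger_force: 58.9
[594.61810154 167.79914064 109.37800397] [-1.34600607 -0.79183493 -1.45232829] [ 0.05202217 -0.0219532   0.04170903] 153.02
```

```bash
python3 -m crank '[{"ax":0,"ay":0,"az":0,"tx":0,"ty":0,"tz":0.002,"gripper":1},{"ax":0,"ay":0,"az":0,"tx":0,"ty":0,"tz":0.004,"gripper":1},{"ax":0,"ay":0,"az":0,"tx":0,"ty":0,"tz":0.006,"gripper":1},{"ax":0,"ay":0,"az":0,"tx":0,"ty":0,"tz":0.007,"gripper":1},{"ax":0,"ay":0,"az":0,"tx":0,"ty":0,"tz":0.007,"gripper":1}]'; python3 -m crank '[{"ax":0,"ay":0,"az":0,"tx":0,"ty":0,"tz":0.001,"gripper":1},{"ax":0,"ay":0,"az":0,"tx":0,"ty":0,"tz":0.001,"gripper":1}]';  python3 -c "
from h import *
o=arm.observe();print(o['tool_pos'],o['ft_force'],o['wrist_torque'],yaw_now())"
```

```text
time_s: 8.68
tool_pos: [594.6, 167.7, 102.4]
orientation: [0.233, 0.972, -0.0, -0.0]
ft_force: [-0.0, 0.0, -0.9]
gripper_width: 15.2
finger_force: 58.9
time_s: 8.85
tool_pos: [594.7, 167.7, 101.7]
orientation: [0.233, 0.972, -0.0, -0.0]
ft_force: [-0.1, -0.2, -1.5]
gripper_width: 15.2
finger_force: 58.9
[594.72160079 167.74659808 101.67752432] [-0.13192542 -0.22224527 -1.48380254] [-0.05144417  0.04502905 -0.00544833] 153.01
```

```bash
python3 -m crank '[{"ax":0,"ay":0,"az":0,"tx":0,"ty":0,"tz":0.001,"gripper":1},{"ax":0,"ay":0,"az":0,"tx":0,"ty":0,"tz":0.001,"gripper":1}]'; python3 -m crank '[{"ax":0,"ay":0,"az":0,"tx":0,"ty":0,"tz":0.001,"gripper":1},{"ax":0,"ay":0,"az":0,"tx":0,"ty":0,"tz":0.001,"gripper":1}]'
```

```text
time_s: 9.02
tool_pos: [594.9, 167.8, 101.0]
orientation: [0.233, 0.972, 0.0, 0.0]
ft_force: [-0.6, 0.3, 0.9]
gripper_width: 15.6
finger_force: 59.3
time_s: 9.18
tool_pos: [594.9, 167.7, 101.0]
orientation: [0.233, 0.972, 0.0, 0.001]
ft_force: [-5.2, -0.4, 15.2]
gripper_width: 15.2
finger_force: 61.2
```

```bash
python3 -m crank '[{"ax":0,"ay":0,"az":3,"tx":0.0001,"ty":-0.0001,"tz":0,"gripper":1},{"ax":0,"ay":0,"az":6,"tx":0.0001,"ty":-0.0003,"tz":0,"gripper":1},{"ax":0,"ay":0,"az":9,"tx":0.0001,"ty":-0.0004,"tz":0,"gripper":1},{"ax":0,"ay":0,"az":12,"tx":0.0002,"ty":-0.0006,"tz":0,"gripper":1},{"ax":0,"ay":0,"az":15,"tx":0.0002,"ty":-0.0007,"tz":0,"gripper":1},{"ax":0,"ay":0,"az":18,"tx":0.0002,"ty":-0.0008,"tz":0,"gripper":1},{"ax":0,"ay":0,"az":20,"tx":0.0002,"ty":-0.0009,"tz":0,"gripper":1},{"ax":0,"ay":0,"az":20,"tx":0.0002,"ty":-0.0009,"tz":0,"gripper":1}]'; python3 -c "
from h import *
o=arm.observe();print(o['tool_pos'],o['ft_force'],o['wrist_torque'],yaw_now())"
```

```text
time_s: 9.85
tool_pos: [594.8, 166.6, 101.0]
orientation: [0.4, 0.917, 0.0, 0.001]
ft_force: [-1.8, -4.1, 12.4]
gripper_width: 15.0
finger_force: 61.0
[594.80580754 166.60496562 100.99374447] [-1.79640269 -4.09506815 12.37636533] [-0.72275268  0.56541756  0.001841  ] 132.87
```

```bash
python3 -m crank '[{"ax":0,"ay":0,"az":3,"tx":0.0001,"ty":-0.0001,"tz":0,"gripper":1},{"ax":0,"ay":0,"az":6,"tx":0.0002,"ty":-0.0003,"tz":0,"gripper":1},{"ax":0,"ay":0,"az":9,"tx":0.0003,"ty":-0.0005,"tz":0,"gripper":1},{"ax":0,"ay":0,"az":12,"tx":0.0004,"ty":-0.0006,"tz":0,"gripper":1},{"ax":0,"ay":0,"az":14,"tx":0.0005,"ty":-0.0008,"tz":0,"gripper":1},{"ax":0,"ay":0,"az":16,"tx":0.0005,"ty":-0.0008,"tz":0,"gripper":1},{"ax":0,"ay":0,"az":16,"tx":0.0005,"ty":-0.0008,"tz":0,"gripper":1},{"ax":0,"ay":0,"az":16,"tx":0.0005,"ty":-0.0008,"tz":0,"gripper":1}]'; python3 - <<'E'
from h import *
o=arm.observe();print(o['tool_pos'],o['ft_force'],o['wrist_torque'],yaw_now())
t=arm.get_image("top");s=arm.get_image("side")
c=proj(s,[592,169,90])[0].astype(int);d=proj(t,[592,169,90])[0].astype(int)
f=lambda i,c:cv2.resize(i["color"][c[1]-50:c[1]+50,c[0]-50:c[0]+50],(400,400),interpolation=cv2.INTER_CUBIC)
cv2.imwrite("pics/f1.png",np.hstack([f(s,c),f(t,d)]))
E
```

```text
time_s: 10.52
tool_pos: [593.7, 166.4, 101.0]
orientation: [0.523, 0.853, 0.0, 0.001]
ft_force: [-2.8, -4.9, 14.6]
gripper_width: 14.7
finger_force: 61.2
[593.7275046  166.38099916 100.99627266] [-2.82876489 -4.89452107 14.61500449] [-0.8646858   0.83215187 -0.03595829] 116.99
```

View pics/f1.png

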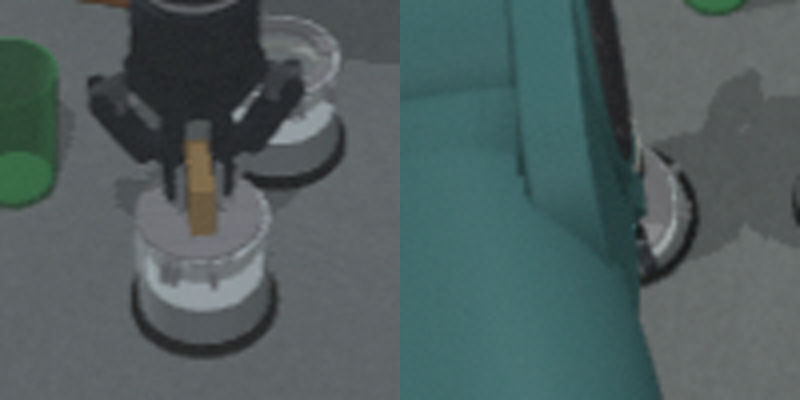

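The cap sits down on the rim. The bar's near end is at about (203,232), the single rib at about (216,277) and the double rib at about (175,272). I check the bar's angle numerically.

```bash
python3 - <<'E'
from fit import *
s=arm.get_image("side");c=proj(s,[592,169,90])[0].astype(int)
print("rim/cap",fit(s,85,40,(592,171),5))
hsv=cv2.cvtColor(s["color"],40);x0,y0=c[0]-50,c[1]-50
m=(hsv[...,0]>8)&(hsv[...,0]<28)&(hsv[...,1]>80)
for r in range(y0+35,y0+60,2):
    k=np.where(m[r,x0+40:x0+62])[0]+x0+40
    if len(k):print(r,k.min(),k.max(),end="; ")
print()
for yaw in(109,113,117,121):
    u=np.array([np.cos(np.radians(yaw)),np.sin(np.radians(yaw))]);v=np.array([-u[1],u[0]])
    C=np.array([592.2,171])
    print(yaw,[np.round(proj(s,[*(C+e*23*u+k*8*v),z])[0],1).tolist() for e,z in((1,85),(1,125),(-1,125)) for k in(-1,1)])
for b in(117,119,121,84.5):
    print("rib",b,proj(s,[592+49*np.cos(np.radians(b)),171+49*np.sin(np.radians(b)),72])[0])
E
```

```text
rim/cap (np.float64(9.0), array([587.2, 174.8]))
258 294 297; 260 294 298; 262 294 299; 264 294 299; 266 294 299; 268 294 299; 270 294 299; 272 294 299; 274 294 299; 276 295 299; 278 295 299; 280 295 299; 
109 [[293.3, 281.6], [299.8, 281.6], [292.9, 269.9], [299.6, 270.0], [293.5, 256.8], [300.0, 256.8]]
113 [[293.9, 281.7], [300.5, 281.4], [293.6, 270.1], [300.2, 269.8], [292.8, 257.0], [299.3, 256.7]]
117 [[294.6, 281.9], [301.1, 281.2], [294.3, 270.2], [300.9, 269.6], [292.2, 257.2], [298.7, 256.6]]
121 [[295.3, 281.9], [301.7, 281.0], [295.0, 270.3], [301.5, 269.3], [291.6, 257.4], [298.0, 256.5]]
rib 117 [299.26524534 292.89922551]
rib 119 [299.96301437 292.8216469 ]
rib 121 [300.65680572 292.72636582]
rib 84.5 [288.15367079 291.66707608]
```

```bash
python3 -c "
from station import arm
o=arm.observe();print(o['time_s'],o['tool_pos'],o['finger_force'],o['ft_force']);print(arm.finish_job())"
```

```text
10.6667 [593.72591334 166.36116149 100.97269551] 61.16103708744049 [-3.20412084 -4.74068069 13.74129586]
the job is handed in; nothing more can be done
None
```

The lid is fully down in the nutmeg jar and twisted clockwise about 0.63 rad, so the bar points at the single rib to within about 2° and is well short of the lock; it was still gripped and pressed down when I handed the job in.

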